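# Set the shaft collar on its flat at the edge-guide spindle

### The arm

A 6-joint arm with a two-finger parallel gripper is mounted at the origin on the work surface. World frame = base frame: x ahead of the robot, y to its left, z up, the work surface at z = 0. Lengths are in mm, angles in rad, forces in N, time in s.
With the tool pointing down it reaches from about 350 to 875 mm from the base axis. Payload 4.2 kg.
Tool frame: the origin (TCP) lies between the finger pads; the fingertips stand 25 mm ahead of it and the grasp point (between the pads) lies 6 mm ahead of it; z points along the fingers, y is the line along which they close (so a half turn about z gives the same grasp; the last joint's range is limited). The gripper opens to 85 mm and grips with 20 to 120 N. Pads are 22 mm wide; open, the fingers measure 114 mm over their backs; the gripper's body (76 mm by 85 mm) begins 54 mm behind the grasp point. The pads swing forward as they close: fully open they stand 13 mm farther back than shut.
Start: joints at [1.4, 0.385, 0.008, 0, -1.194, -0.259], TCP at [260.397, 568.148, 256.312] pointing down, gripper open.
Joint ranges: [-3.14, 3.14], [-1.21, 2.06], [-1.07, 1.41], [-3.16, 2.05], [-2.99, -0.16], [-3.1, 3.1]. Speed limits (rad/s): [2.79, 2.79, 3.14, 3.14, 3.14, 3.14].

### API

Orientations are given as a unit quaternion [x, y, z, w].
In Python, from bench import arm gives the robot as it stands.
- The arm moves only by the shell command python3 -m pendant 'ROWS'. ROWS is JSON, a list of rows, each a list of 7 numbers: the shift along the tool's x, y, z in m, then the turn, a rotation vector about the tool's x, y, z in degrees, then the finger opening in m, from 0 to 0.0854. In form: [[x, y, z, wx, wy, wz, fingers], ...]. A call has 1 to 12 rows; each row shifts and turns the commanded pose from where the row before left it, along the tool's axes as they then stand; what a row does not reach is not made up. A row lasts 1/10 s, in which the tool goes at most 50 mm and 8.59 degrees, less where a joint would pass 70% of its speed; a pose out of reach is approached as far as the arm can. A call is refused whole if a number of a shift passes 0.05 or a number of a turn 8.59, either way. A call with a gripper value outside its range is refused whole. The fingers move at their own pace and stop on an object; the grip force is fixed at half the most. Time passes only in rows, so rows that do not move let the fingers close. It gives the time, the measured TCP pose, the force, the opening and the grip force at its end, in the units of the state.
- arm.read_state(): the state, without advancing time (a new reading comes with each control period).
- arm.get_image(name): name is "scene" or "side" or "wrist"; returns a dict with "image" (400x640x3 uint8, red, green, blue), "fx", "fy", "cx", "cy" (pixels), "xyz" and "rotation" of the camera in the world. Camera axes: x right, y down, z forward; pixel columns grow to the right and rows downward; lengths in mm; the calibration is good to about 2 mm. A picture is of the moment at which its call begins. There is no depth.
- arm.job_done(): hands the job in; it is judged then, once.
The state is a dict: "clock": time; "joints": joint angles; "joint_vel": joint speeds; "joint_efforts": joint torques, N m; "position": TCP position; "ee_rot": TCP orientation; "contact_force": force on the tool from outside, world axes, zero at the start; "wrist_torque": the same for the moment, N m; "gripper_width": finger opening in mm; "grasp_force": force on a finger pad.
Only numpy, scipy, OpenCV 4.12 (cv2) and the standard library are available. Lean on these libraries where they do the work, as an engineer would, in place of code of your own. Each camera call takes 0.05 s, during which the arm holds its last target. There are 200 camera calls.

### The job

Somebody has parked a roll of green tape over the upright guide-roller spindle: lift it off and lay it flat in the large bay of the yellow bin. Then feel for the set-screw flat on the bare shaft, and with the fingers pinched squarely on that flat turn the shaft until the flat faces straight out of the front of the unit, away from the strip track, where the hex key gets in. Fetch the loose shaft collar from the blue mat, slide it down over the shaft with its set screw on the flat until it sits on the steel washer of the roller, and finish while holding it there: fingers still gripping the collar and pressing it down, screw on the flat and to the front, everything else left where it lies.

Things in the scene. Friction and masses are not known exactly. Their poses are not given: they have to be found in the camera images.
- unit: the fixed edge-guide unit: steel base plate 155 x 220 x 12 mm with a bearing housing, a green idler roller and the upright spindle; along its back (+x) the strip track with white tabs, up to 64 mm high, from 32 mm behind the spindle axis. Origin: on the spindle axis at the table top. Its -x axis points out of the front (away from the track), z is up
- roller: the green idler roller round the spindle, 56 mm in diameter, from 42 to 78 mm above the table, with a steel washer (34 mm across, 3 mm thick) on top; the washer's top, the collar's seat, is 81 mm above the table. It turns freely by itself; turning it does not turn the shaft. Origin: on the axis at its underside, 39 mm under the seat
- spindle (a joint): turn of the steel shaft about the vertical (rad, positive anticlockwise from above): 0 = the flat faces straight out of the unit's front (unit's -x axis). It starts at 0.5 to 1.8, turns without stops, with light drag (about 0.05 N m), and stays where it is left
- flat: the set-screw flat along the whole bare shaft end. Shaft: 20 mm in diameter, from the washer (81 mm) to 127 mm above the table, end chamfered 2 mm. Flat: 7 mm from the axis; pads squarely on it close to about 17 mm, elsewhere to 20 mm. A yellow tick on the shaft's end marks the flat's side. Origin: on the axis at the washer's top; the flat faces its -x axis, z is up; turns with the shaft
- collar: loose steel shaft collar, flat on the blue mat: 36 mm outside, 22 mm bore, 18 mm high, about 0.1 kg. Its brass set screw (6 mm, at half height) stands 5 mm out of the outside and 2.5 mm into the bore: it passes the shaft only with the screw over the flat (within about 30 degrees). Yellow dot on top over the screw. Origin: centre of its underside; screw along its -x axis, z up
- screw (a point): outer end of the collar's set screw, 23 mm from the collar's axis and 9 mm above its underside
- roll: loose roll of green tape on a white core, 62 mm outside, 26 mm hole, 24 mm high, about 0.07 kg, parked over the shaft and lying on the roller's washer (its underside 81 mm above the table). Origin: centre of its underside, z along its axis
- bin: yellow plastic bin, fixed, 210 (x) x 150 (y) x 50 mm, walls and floor 4 mm. A cross wall 38 to 42 mm from the centre towards its -x end parts off a small bay; the large bay beside it is 139 x 142 mm. Origin: centre of its underside
- bay (a point): centre of the large bay on its inner floor (4 mm above the table); same axes as the bin
- mat: thin blue parts mat, fixed, 220 x 170 x 3 mm, on which the collar lies. Origin: centre of its underside
- bearing: small ball bearing in the bin's small bay, 32 mm across, 10 mm high; not to be disturbed
- hexkey: L-shaped hex key on the mat, 80 mm long, 6 mm thick; not to be disturbed
- sleeve: brass spacer sleeve standing on the mat, 30 mm across, 22 mm high, without a screw; not to be disturbed
- screwdriver: screwdriver, 180 mm, lying beyond the unit; not to be disturbed
- spare_roller: spare green roller standing beyond the unit, 56 mm across, 36 mm high; not to be disturbed
- oil: white oil bottle beyond the unit, 48 mm across, 130 mm high; not to be disturbed
Mind the look-alikes: they are no part of the job. What is shaped like the collar but pink is not meant.

How it is judged (in metres and radians):
On the way, in this order (a step that is already met when the one before it is completed fails the run):
1. the tape roll lies flat in the large bay of the bin, let go (z of roll in the frame of bin below 0.01 m and angle between roll's own z axis and vertical below 0.15 rad and y of roll in the frame of bin between -0.05 and 0.05 m and x of roll in the frame of bin between -0.02 and 0.08 m and contact force between roll and the fingers below 0.1 N), for 0.2 s.
2. the fingers pinch the shaft on its flat, with the flat turned to the unit's front (contact force between flat and the fingers above 3 N and value of joint spindle between -0.17 and 0.17 rad), for 0.2 s.
At the end, for the whole second after the job is handed in: The fingers hold the collar (over 3 N) on the shaft, within 3 mm of washer and axis, level to 5 degrees, pressed on the roller's washer with over 2.5 N; screw on the flat and flat to the unit's front, each within 10 degrees; the tape roll lies flat in the bin's large bay, let go (all of step 1 and value of joint spindle between -0.17 and 0.17 rad and z of collar in the frame of flat below 0.003 m and horizontal distance between collar and flat below 0.003 m and angle between collar's own z axis and vertical below 0.08 rad and angle between the x axis of collar and the x axis of flat, either way round below 0.17 rad and x of screw in the frame of unit below -0.018 m and contact force between collar and the fingers above 3 N and contact force between collar and roller above 2.5 N and linear speed of collar below 0.02 m/s); the arm keeps its last pose, push and grip.
It fails at once if the hex key or the brass sleeve is moved by more than 30 mm (distance of any of hexkey, sleeve from where it was at the start of the episode above 0.03 m).
It fails at once if the ball bearing is moved by more than 30 mm (distance of bearing from where it was at the start of the episode above 0.03 m).
It fails at once if the screwdriver is moved by more than 30 mm (distance of screwdriver from where it was at the start of the episode above 0.03 m).
It fails at once if the spare roller or the oil bottle is moved by more than 30 mm (distance of any of spare_roller, oil from where it was at the start of the episode above 0.03 m).
It also fails if it takes over 61 s, if anything falls off the work surface, if the arm or the gripper's body presses on something with over 40 N, if the wrist force passes 120 N, or if a joint passes its speed limit or range.

## Working session

There is one attempt and no reset: what is moved stays moved. The work goes in short steps, Python scripts to look and compute and a shell command to move; the robot and the scene stay as the last step left them, time stands still between calls to the robot, and variables do not carry over. Pictures are saved under pics/ and viewed, at most 10 in all, crops included, and the job is handed in when it is done.

```bash
mkdir -p pics; cat > h.py <<'E'
from bench import arm
import numpy as np, cv2
from scipy.spatial.transform import Rotation as R
def grab(n,f=None):
    d=arm.get_image(n)
    if f: cv2.imwrite('pics/'+f,d["image"][:,:,::-1])
    return d
def ray(d,u,v):
    r=np.array([(u-d["cx"])/d["fx"],(v-d["cy"])/d["fy"],1.]); r=np.array(d["rotation"]).reshape(3,3)@r
    return np.array(d["xyz"],float),r/np.linalg.norm(r)
def onplane(d,u,v,z):
    o,r=ray(d,u,v); return o+r*(z-o[2])/r[2]
def cross(*obs): # (d,u,v)...
    A=np.zeros((3,3));b=np.zeros(3);L=[]
    for d,u,v in obs:
        o,r=ray(d,u,v);P=np.eye(3)-np.outer(r,r);A+=P;b+=P@o;L.append((o,P))
    x=np.linalg.solve(A,b); return x,[round(float(np.linalg.norm(P@(x-o))),1) for o,P in L]
def proj(d,p):
    q=np.array(d["rotation"]).reshape(3,3).T@(np.array(p,float)-np.array(d["xyz"])); return d["fx"]*q[0]/q[2]+d["cx"],d["fy"]*q[1]/q[2]+d["cy"]
def totool(p): # world delta to tool
    s=arm.read_state(); return R.from_quat(s["ee_rot"]).inv().apply(np.array(p,float)-s["position"])
E
python3 - <<'E'
from h import *
for n in("scene","side","wrist"):
    d=grab(n,n+"0.png"); print(n,d["fx"],d["cx"],d["cy"],np.round(d["xyz"]),np.round(d["rotation"],3).tolist())
s=arm.read_state(); print(s); print(R.from_quat(s["ee_rot"]).as_matrix().round(3))
ims=[cv2.imread(f'pics/{n}0.png') for n in("scene","side")]
E
```

```text
scene 478.1637556939028 323.56722145032813 203.31691621506656 [1208.  803.  968.] [0.312, 0.86, -0.379, -0.137]
side 517.979167290313 316.65774125093276 203.9462166115851 [ 509.  996. 1214.] [-0.045, 0.938, -0.344, 0.013]
wrist 347.1577428682995 323.50166233715004 201.85254928678458 [333. 534. 373.] [-0.533, 0.831, 0.134, -0.087]
{'clock': 0.15, 'joints': array([ 1.39960843e+00,  3.85389916e-01,  6.91809109e-03, -3.18282907e-04,
       -1.19399690e+00, -2.58592561e-01]), 'joint_vel': array([ 0.00021818, -0.00158182,  0.00413062,  0.00060742, -0.00111155,
        0.00063347]), 'joint_efforts': array([-5.96048540e-04, -3.92679834e+01,  1.88581949e+01,  4.18863282e+00,
       -3.40874518e-03,  2.23366946e-06]), 'position': array([260.24927631, 567.79719279, 255.46333492]), 'ee_rot': array([ 9.76986942e-01, -2.13297433e-01, -1.11254655e-04,  8.41865173e-04]), 'contact_force': array([-0.11311967, -0.19455798, -0.05976581]), 'wrist_torque': array([0.05197651, 0.05814148, 0.00565191]), 'grasp_force': 0.0, 'gripper_width': 85.21799490082766}
[[ 0.909 -0.417 -0.001]
 [-0.417 -0.909 -0.002]
 [ 0.     0.002 -1.   ]]
```

View pics/scene0.png

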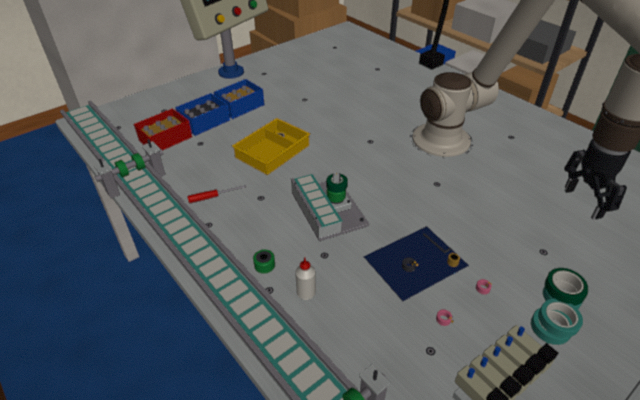

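View pics/side0.png

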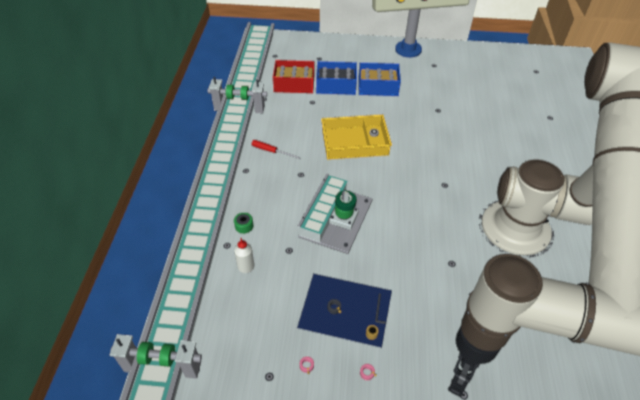

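The scene view shows the roll on the unit at (337,186), the bin at (272,145) and the mat at (415,262). The side view has the roll at (345,203), the bin at (356,136) and the mat at (346,310).

Collar candidates:
- Grey ring at scene (411,264) / side (335,306): on the mat, steel with a brass screw, so it fits the description.
- Brass cylinder at scene (454,259) / side (372,331): the sleeve, no screw.
- Two pink rings at scene (484,286) and (445,317): excluded by colour.

I'll confirm with a crop from the wrist camera later.

```bash
sed -i 's/np.array(d\["rotation"\]).reshape(3,3)/R.from_quat(d["rotation"]).as_matrix()/' h.py
python3 - <<'E'
from h import *
a=grab("scene");b=grab("side")
for n,p,q in(("roll",(337,180),(345,198)),("collar",(411,264),(335,306)),("sleeve",(454,259),(372,331)),("oilcap",(305,264),(242,243)),("bin bearing",(281,134),(374,132))):
    x,e=cross((a,*p),(b,*q)); print(n,x.round(),e)
def quad(d,lo,hi,zz):
    h=cv2.cvtColor(d["image"],cv2.COLOR_RGB2HSV); m=cv2.inRange(h,lo,hi)
    c=max(cv2.findContours(m,0,2)[0],key=cv2.contourArea); hull=cv2.convexHull(c)
    P=np.array([onplane(d,*p,zz)[:2] for p in hull[:,0]],np.float32); return cv2.minAreaRect(P),cv2.contourArea(c)
for d in(a,b):
    print("bin",quad(d,(20,120,80),(35,255,255),50)); print("mat",quad(d,(105,120,40),(125,255,130),3))
d=grab("wrist"); s=arm.read_state(); Rt=R.from_quat(s["ee_rot"])
print("cam in tool",Rt.inv().apply(np.array(d["xyz"])-s["position"]), (Rt.inv()*R.from_quat(d["rotation"])).as_matrix().round(3))
E
```

```text
roll [511.  29. 104.] [0.4, 0.4]
collar [516. 327.  15.] [1.9, 1.9]
sleeve [418. 389.  17.] [1.5, 1.5]
oilcap [772. 214. 105.] [0.5, 0.5]
bin bearing [ 430. -356.   21.] [1.8, 1.8]
bin (((509.25604248046875, -295.7078857421875), (253.1972198486328, 196.3799591064453), 11.329380989074707), 2477.5)
mat (((1213.14794921875, -296.8966064453125), (1343.426025390625, 409.4601135253906), 89.94830322265625), 41992.0)
bin (((490.8691711425781, -296.695556640625), (216.6097412109375, 197.93832397460938), 11.300484657287598), 2502.5)
mat (((926.2478637695312, -218.82366943359375), (1688.6409912109375, 485.5906982421875), 89.97763061523438), 20246.5)
cam in tool [  80.61944235    0.2448931  -117.27681621] [[ 0.001 -0.949 -0.314]
 [ 1.     0.001 -0.   ]
 [ 0.    -0.314  0.949]]
```

```bash
python3 -m pendant '[[0.038,0.032,0,0,0,0,0.0854],[0.038,0.032,0,0,0,0,0.0854],[0.038,0.032,0,0,0,0,0.0854],[0.038,0.032,0,0,0,0,0.0854],[0.038,0.032,0,0,0,0,0.0854],[0.038,0.032,0,0,0,0,0.0854],[0.038,0.032,0,0,0,0,0.0854],[0.038,0.032,0,0,0,0,0.0854],[0.038,0.032,0,0,0,0,0.0854],[0.038,0.032,0,0,0,0,0.0854],[0.038,0.032,0,0,0,0,0.0854],[0,0,0,0,0,0,0.0854]]'
python3 - <<'E'
from h import *
d=grab("wrist","w1.png"); np.savez("w1.npz",**d); print(arm.read_state()["position"],arm.read_state()["ee_rot"])
E
```

```text
clock: 1.5
position: [495.1, 69.5, 256.2]
ee_rot: [0.976, -0.217, 0.0, 0.0]
contact_force: [-0.3, -0.0, 0.3]
gripper_width: 85.6
grasp_force: 0.0
[494.32291873  71.36013481 256.10238957] [ 9.76387704e-01 -2.16025495e-01 -1.50681387e-04  1.18935241e-04]
```

View pics/w1.png

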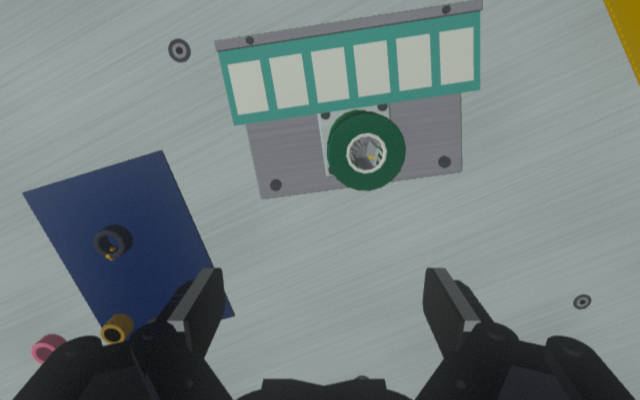

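Wrist view: roll on the spindle with its ring centre near (366,150) and a yellow tick near (372,155). The track's teal top is above it. The steel collar with its brass screw is on the mat at (112,243), the sleeve is at (115,328) and a pink ring is at (47,347).

```bash
cat > m.py <<'E'
from h import *
def unit(d):
    h=cv2.cvtColor(d["image"],cv2.COLOR_RGB2HSV)
    t=cv2.inRange(h,(75,80,60),(95,255,255)); n,l,st,_=cv2.connectedComponentsWithStats(t); k=1+st[1:,4].argmax()
    c=cv2.findContours((l==k).astype(np.uint8),0,2)[0][0]
    P=np.array([onplane(d,*p,64)[:2] for p in c[:,0]],np.float32); print("track",np.round(cv2.minAreaRect(P)[0]),cv2.minAreaRect(P)[1:], st[k])
    g=cv2.inRange(h,(62,120,25),(88,255,130)); n,l,st,_=cv2.connectedComponentsWithStats(g); k=1+st[1:,4].argmax(); print("roll",st[k])
    m=(l==k).astype(np.uint8)
    cs,hi=cv2.findContours(m,cv2.RETR_CCOMP,2)
    for c in sorted(cs,key=cv2.contourArea)[-2:]:
        e=cv2.fitEllipse(cv2.convexHull(c)); print(np.round(e[0],1),np.round(e[1],1),onplane(d,*e[0],105).round(1))
        Q=np.array([onplane(d,*p,105)[:2] for p in cv2.convexHull(c)[:,0]],np.float32); print(" circ",cv2.minEnclosingCircle(Q))
    y=cv2.inRange(h,(18,130,100),(35,255,255)); n,l,st,ce=cv2.connectedComponentsWithStats(y)
    for i in range(1,n):
        if st[i,4]>5: print("yellow",st[i],ce[i].round(1),onplane(d,*ce[i],127).round(1))
if __name__=="__main__":
    unit(dict(np.load("w1.npz")))
E
python3 m.py
```

```text
track [570.   9.] ((212.82522583007812, 60.71527862548828), 73.05742645263672) [ 218   11  262  114 9071]
roll [ 328  113   77   77 3299]
[366.1 152.9] [43.  44.9] [509.8  25.7 105. ]
 circ ((509.43963623046875, 25.75874137878418), 17.428895950317383)
[364.5 150. ] [76.9 79.6] [512.4  26.  105. ]
 circ ((512.3030395507812, 26.032794952392578), 31.876609802246094)
yellow [ 603    0   37   85 1588] [627.2  28.3] [ 518.  -156.7  127. ]
yellow [368 156   7   2  12] [370.6 156.6] [510.8  24.6 127. ]
yellow [106 254   5   6  16] [107.8 256.1] [525.2 243.  127. ]
yellow [101 324  24  20 161] [112.4 332.5] [463.8 282.9 127. ]
```

```bash
python3 -m pendant '[[0.034,0.033,0,0,0,-8,0.0854],[0,0,0.03,0,0,0,0.0854],[0,0,0.03,0,0,0,0.0854],[0,0,0,0,0,0,0.0854]]'
python3 - <<'E'
from h import *; from m import unit
d=grab("wrist","w2.png"); np.savez("w2.npz",**d); unit(d)
a=dict(np.load("w1.npz")); s=arm.read_state(); print(s["position"],R.from_quat(s["ee_rot"]).as_matrix().round(3))
h=cv2.cvtColor(d["image"],cv2.COLOR_RGB2HSV)
E
```

```text
clock: 1.95
position: [506.8, 33.4, 192.7]
ee_rot: [0.989, -0.15, -0.004, 0.002]
contact_force: [-0.8, 0.6, -0.6]
gripper_width: 85.5
grasp_force: 0.0
track [570.   9.] ((211.91629028320312, 60.43117141723633), 72.81719207763672) [  169    57   323    93 13197]
roll [  171    57   320    91 10914]
[252.9 101.2] [51.3 98.7] [587.5  49.7 105. ]
 circ ((584.731201171875, 50.44178771972656), 21.147764205932617)
[337.3 101.2] [113.9 410.3] [573.4   4.1 105. ]
 circ ((573.1005859375, 8.733390808105469), 90.78379821777344)
yellow [ 614    0   26  105 1386] [630.9  35.2] [ 562.1 -138.2  127. ]
yellow [332 222   9   5  25] [335.8 224. ] [510.6  24.5 127. ]
yellow [ 17 273   5   4  18] [ 19.  274.5] [535.5 213.8 127. ]
yellow [  4 352  29  22 220] [ 18.4 361.7] [479.  250.8 127. ]
[508.56843107  33.83119641 195.16545639] [[ 0.955 -0.295 -0.004]
 [-0.295 -0.955 -0.002]
 [-0.003  0.003 -1.   ]]
```

View pics/w2.png

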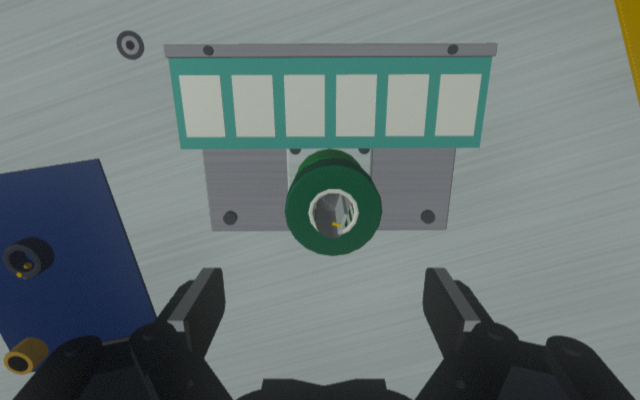

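This view shows the roll's white core near (333,211), the outer ring from about 286 to 381, and the tick at (336,224). The fingers straddle along the track direction.

```bash
cat > m2.py <<'E'
from h import *
def core(d,box):
    x0,y0,x1,y1=box; h=cv2.cvtColor(d["image"],cv2.COLOR_RGB2HSV); g=cv2.inRange(h,(60,110,25),(88,255,100))
    m=np.zeros_like(g); m[y0:y1,x0:x1]=g[y0:y1,x0:x1]
    cs,hi=cv2.findContours(m,cv2.RETR_CCOMP,2); 
    holes=[c for c,q in zip(cs,hi[0]) if q[3]>=0]; o=max([c for c,q in zip(cs,hi[0]) if q[3]<0],key=cv2.contourArea)
    e=cv2.fitEllipse(max(holes,key=cv2.contourArea)); eo=cv2.fitEllipse(cv2.convexHull(o)); return e,eo
if __name__=="__main__":
    a=dict(np.load("w1.npz"));b=dict(np.load("w2.npz"))
    e1,o1=core(a,(320,108,412,198));e2,o2=core(b,(278,158,390,262)); print(e1,e2,o1,o2)
    print(cross((a,*e1[0]),(b,*e2[0])),cross((a,*o1[0]),(b,*o2[0])),onplane(b,*e2[0],105),onplane(b,*o2[0],105))
E
python3 m2.py; python3 -c "
from h import *
print(totool((510.5,26,104)),arm.read_state()['position'])"
```

```text
((366.0788879394531, 152.91958618164062), (42.15071105957031, 43.87159729003906), 43.769935607910156) ((332.9574890136719, 212.49388122558594), (50.72056198120117, 52.29834747314453), 73.28684997558594) ((364.52685546875, 150.00523376464844), (77.25154113769531, 79.7714614868164), 138.92787170410156) ((331.76416015625, 205.9256134033203), (94.11162567138672, 99.76451873779297), 145.53831481933594)
(array([509.92474421,  25.75470537, 105.62430799]), [0.0, 0.0]) (array([510.5404871 ,  25.80831387,  95.18073818]), [0.2, 0.2]) [509.67466393  25.77952584 105.        ] [514.08962301  25.23349183 105.        ]
[ 4.45276711  6.66855083 91.16963491] [508.56843107  33.83119641 195.16545639]
```

```bash
python3 -m pendant '[[0.003,0.007,0.02,0,0,0,0.0854],[0,0,0.02,0,0,0,0.0854],[0,0,0,0,0,0,0.0854],[0,0,0,0,0,0,0.0854]]'
python3 -c "
from h import *
s=arm.read_state();print(totool((510,25.8,100)),s['position'],R.from_quat(s['ee_rot']).as_matrix().round(3))"
```

```text
clock: 2.4
position: [511.5, 26.6, 158.0]
ee_rot: [0.989, -0.149, 0.001, -0.0]
contact_force: [0.3, 0.1, 0.7]
gripper_width: 85.4
grasp_force: 0.0
[-1.27692441  1.27068008 57.98830677] [511.45279804  26.62849291 157.99217071] [[ 0.956 -0.295  0.002]
 [-0.295 -0.956  0.   ]
 [ 0.002 -0.001 -1.   ]]
```

Descend, then grip.

```bash
python3 -m pendant '[[-0.001,0.001,0.03,0,0,0,0.0854],[0,0,0.028,0,0,0,0.0854],[0,0,0,0,0,0,0.03],[0,0,0,0,0,0,0.03],[0,0,0,0,0,0,0.03],[0,0,0,0,0,0,0.03],[0,0,0,0,0,0,0.03],[0,0,0,0,0,0,0.03]]'
```

```text
clock: 3.2
position: [510.5, 25.6, 100.1]
ee_rot: [0.989, -0.15, 0.002, -0.001]
contact_force: [-1.5, 1.0, 7.2]
gripper_width: 59.5
grasp_force: 65.3
```

```bash
python3 -m pendant '[[0,0,-0.03,0,0,0,0.03],[0,0,-0.04,0,0,0,0.03],[0,0,-0.04,0,0,0,0.03],[0,0,-0.03,0,0,0,0.03],[0.012,0.038,-0.01,0,0,0,0.03],[0.012,0.038,0,0,0,0,0.03],[0.012,0.038,0,0,0,0,0.03],[0.012,0.038,0,0,0,0,0.03],[0,0,0,0,0,0,0.03],[0,0,0,0,0,0,0.03]]'
python3 - <<'E'
from h import *
d=grab("wrist","w3.png"); np.savez("w3.npz",**d); print(arm.read_state()["position"],arm.read_state()["grasp_force"])
E
```

```text
clock: 4.2
position: [509.6, -135.2, 248.2]
ee_rot: [0.989, -0.151, -0.0, -0.0]
contact_force: [0.1, 1.4, -0.8]
gripper_width: 59.0
grasp_force: 69.2
[ 509.69581885 -134.39909946  248.25702336] 69.1543020028621
```

View pics/w3.png

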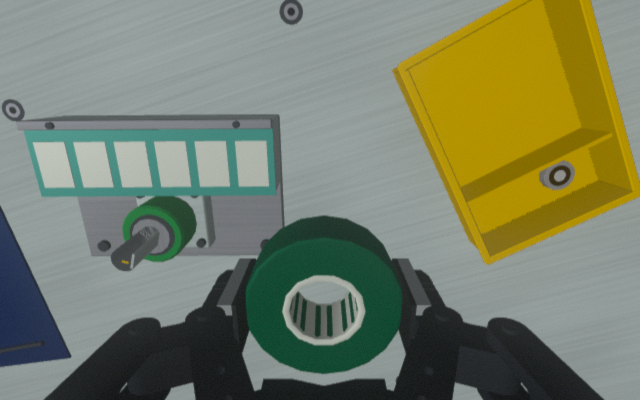

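The roll is held. The bin rim has corners at (397,68), (488,262) and (637,190), with the bearing at (557,176). The bare shaft end is at (122,262), with its yellow tick at about (125,262).

```bash
python3 - <<'E'
from h import *
d=dict(np.load("w3.npz"))
A,B,C=[onplane(d,*p,50) for p in((395,69),(488,264),(639,190))]
print(A.round(),B.round(),C.round(),np.linalg.norm(A-B),np.linalg.norm(B-C))
ex=(A-B)/np.linalg.norm(A-B); n=(C-B)/np.linalg.norm(C-B); print("ex",ex.round(3),"n",n.round(3), np.degrees(np.arctan2(ex[1],ex[0])),"dot",ex@n)
c=B+ex*105+n*75; print("bin",c.round(1)); t=c+ex*31; print("bay (x=-38..101 ->31)",t.round(1))
s=grab("side");
h=cv2.cvtColor(s["image"],cv2.COLOR_RGB2HSV)
y=cv2.inRange(h,(18,120,80),(35,255,255));c2=max(cv2.findContours(y,0,2)[0],key=cv2.contourArea)
ap=cv2.approxPolyDP(cv2.convexHull(c2),4,True)[:,0]; print(ap.tolist())
for P in(A,B,C): 
    q=np.array(proj(s,P)); k=ap[np.argmin(np.linalg.norm(ap-q,axis=1))]; print(q.round(),k)
for P,uv in((A,(395,69)),(B,(488,264))):
    k=ap[np.argmin(np.linalg.norm(ap-np.array(proj(s,P)),axis=1))]; print(cross((d,*uv),(s,*map(float,k))))
print(totool(t))
E
```

```text
[ 582. -221.   50.] [ 373. -268.   50.] [ 409. -417.   50.] 214.00098891127385 152.82545892094348
ex [0.976 0.217 0.   ] n [ 0.234 -0.972  0.   ] 12.549856642623157 dot 0.01760147947830809
bin [ 493.3 -318.1   50. ]
bay (x=-38..101 ->31) [ 523.6 -311.3   50. ]
[[383, 116], [391, 144], [388, 154], [327, 158], [323, 118]]
[327. 149.] [327 158]
[392. 144.] [391 144]
[381. 114.] [383 116]
(array([ 581.28897673, -231.07826417,    1.2528778 ]), [0.1, 0.1])
(array([ 374.74935378, -267.09792354,   51.21504692]), [0.7, 0.7])
[ 65.65485419 165.5079712  198.29258534]
```

```bash
python3 -m pendant '[[0.0165,0.041,0,0,0,0,0.03],[0.0165,0.041,0,0,0,0,0.03],[0.0165,0.041,0.01,0,0,0,0.03],[0.0165,0.041,0.02,0,0,0,0.03],[0,0,0.04,0,0,0,0.03],[0,0,0.04,0,0,0,0.03],[0,0,0.04,0,0,0,0.03],[0,0,0,0,0,0,0.03],[0,0,0,0,0,0,0.03]]'
python3 -c "
from h import *
print(totool((523.6,-311,30)))"
```

```text
clock: 5.2
position: [525.3, -309.9, 98.8]
ee_rot: [0.989, -0.149, -0.0, 0.0]
contact_force: [0.9, 0.1, -0.0]
gripper_width: 59.1
grasp_force: 69.1
[-1.24897543  1.48121201 68.82244275]
```

```bash
python3 -m pendant '[[-0.001,0.0015,0.03,0,0,0,0.03],[0,0,0.03,0,0,0,0.03],[0,0,0.009,0,0,0,0.03],[0,0,0.003,0,0,0,0.03],[0,0,0,0,0,0,0.03]]'
```

```text
clock: 5.7
position: [524.5, -311.9, 28.2]
ee_rot: [0.989, -0.149, 0.002, 0.0]
contact_force: [-0.9, -0.5, -0.0]
gripper_width: 59.5
grasp_force: 69.2
```

```bash
python3 -m pendant '[[0,0,0.003,0,0,0,0.03],[0,0,0,0,0,0,0.03]]'
```

```text
clock: 5.9
position: [523.7, -311.8, 24.5]
ee_rot: [0.989, -0.15, 0.001, 0.0]
contact_force: [-0.6, -1.2, 0.1]
gripper_width: 59.2
grasp_force: 69.2
```

```bash
python3 -m pendant '[[0,0,0,0,0,0,0.074],[0,0,0,0,0,0,0.074],[0,0,0,0,0,0,0.074],[0,0,-0.02,0,0,0,0.074],[0,0,-0.05,0,0,0,0.074],[0,0,-0.05,0,0,0,0.074],[0,0,-0.05,0,0,0,0.074],[0,0,-0.05,0,0,0,0.074],[0,0,0,0,0,0,0.074],[0,0,0,0,0,0,0.074]]'
python3 - <<'E'
from h import *
d=grab("wrist","w4.png"); np.savez("w4.npz",**d); print(arm.read_state()["position"])
E
```

```text
clock: 6.9
position: [523.3, -311.7, 245.1]
ee_rot: [0.989, -0.15, 0.002, 0.0]
contact_force: [0.6, -0.6, -1.0]
gripper_width: 74.1
grasp_force: 0.0
[ 522.5374577  -311.31788773  243.05636599]
```

View pics/w4.png

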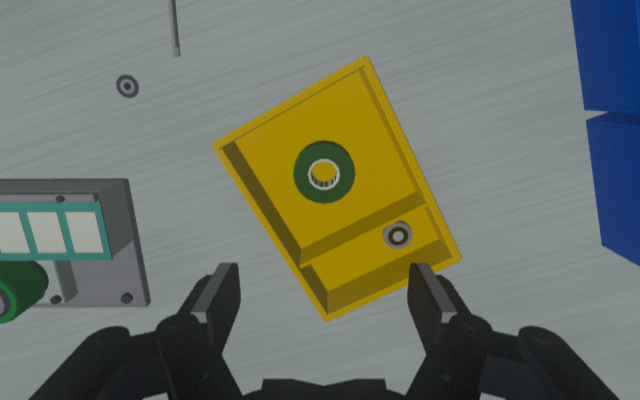

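The roll lies flat in the middle of the large bay, with its core at (324,173), and the bearing at (398,236) is undisturbed. Next I go back over the shaft.

```bash
python3 -m pendant '[[-0.016,-0.0456,0,0,0,0,0.074],[-0.016,-0.0456,0,0,0,0,0.074],[-0.016,-0.0456,0,0,0,0,0.074],[-0.016,-0.0456,0,0,0,0,0.074],[-0.016,-0.0456,0,0,0,0,0.05],[-0.016,-0.0456,0.01,0,0,0,0.05],[-0.016,-0.0456,0.01,0,0,0,0.05],[0,0,0,0,0,0,0.05],[0,0,0,0,0,0,0.05],[0,0,0,0,0,0,0.05]]'
python3 - <<'E'
from h import *
d=grab("wrist","w5.png"); np.savez("w5.npz",**d); print(arm.read_state()["position"])
c=d["image"][120:300,230:430,::-1]; cv2.imwrite("pics/w5c.png",cv2.resize(c,None,fx=4,fy=4,interpolation=cv2.INTER_CUBIC)[:600])
u,v=proj(d,(510,25.8,127));print(u,v)
E
```

```text
clock: 7.95
position: [510.3, 25.7, 222.4]
ee_rot: [0.989, -0.15, -0.001, 0.001]
contact_force: [0.1, -0.1, -0.1]
gripper_width: 49.9
grasp_force: 0.0
[510.46936918  25.37511547 222.67927559]
323.1667646109808 216.81213298237532
```

View pics/w5c.png

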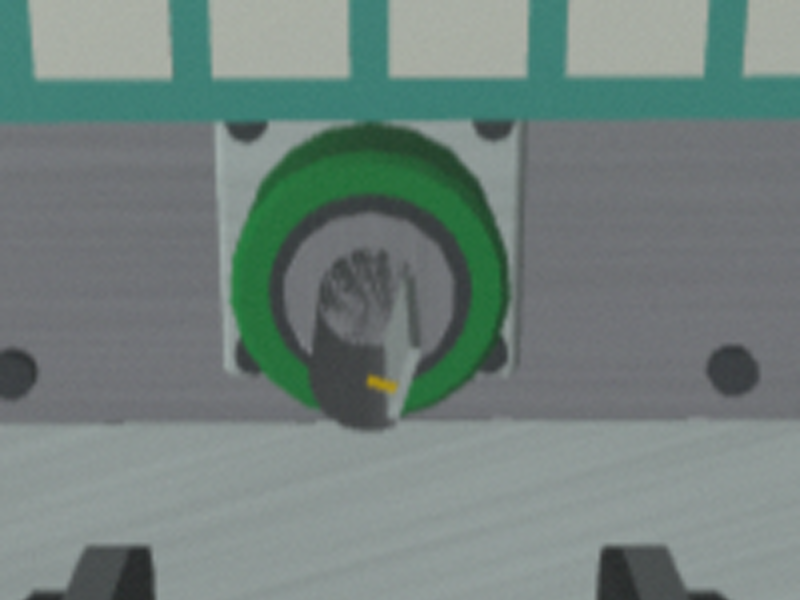

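The close-up shows the bare shaft. Its end is near crop (368,380), the flat is on the right-hand face, and the tick runs from (368,381) to (398,388). So the flat points to tool +y, turned slightly towards the front.

```bash
python3 - <<'E'
from h import *
d=dict(np.load("w5.npz")); h=cv2.cvtColor(d["image"],cv2.COLOR_RGB2HSV)
g=cv2.inRange(h,(55,150,80),(72,255,255)); g[:, :280]=0; g[:,370:]=0
c=max(cv2.findContours(g,0,2)[0],key=cv2.contourArea)
hl=cv2.convexHull(c)[:,0]; P=np.array([onplane(d,*p,78)[:2] for p in hl],np.float32); print("roller",cv2.minEnclosingCircle(P))
for cc in((283,457,210),(270,470,195)): print("washer",onplane(d,230+(cc[0]+cc[1])/8,120+cc[2]/4,81))
for k in (290,): print(onplane(d,322.5,192.5,81))
y=cv2.inRange(h,(15,100,90),(35,255,255)); y[:,:300]=0;y[:,350:]=0; y[:190]=0;y[230:]=0
ys,xs=np.nonzero(y); w=np.array([onplane(d,a,b,127)[:2] for a,b in zip(xs,ys)]); print(len(xs),"tick",w.mean(0)); U,S,V=np.linalg.svd(w-w.mean(0)); print("tick dir",V[0],S,w.min(0),w.max(0))
for p in((412,350),(393,425),(308,385)): print("edge",onplane(d,230+p[0]/4,120+p[1]/4,127))
ex=np.array([np.cos(np.radians(-17)),np.sin(np.radians(-17))])
# side view tick / shaft
for n in("scene","side"):
    s=grab(n); u,v=proj(s,(510,25.8,127)); print(n,u,v)
    
E
```

```text
roller ((513.7628173828125, 26.475170135498047), 27.64044952392578)
washer [527.95981294  20.76019496  81.        ]
washer [530.75342307  19.8904736   81.        ]
[512.72433323  25.5033844   81.        ]
22 tick [510.49449439  24.51442051]
tick dir [-0.59751746 -0.8018559 ] [5.93456345 2.90084774] [508.9348957  22.610307 ] [512.10194764  26.36066715]
edge [514.2791186  17.7862393 127.       ]
edge [502.63169362  24.57000879 127.        ]
edge [513.515608    35.79042471 127.        ]
scene 336.6330719202339 172.83629575318395
side 345.845397126309 191.99380063909868
```

```bash
python3 -m pendant '[[0.0025,-0.0015,0.02,0,0,8,0.05],[0,0,0.03,0,0,8,0.05],[0,0,0.03,0,0,0,0.05],[0,0,0,0,0,0,0.05],[0,0,0,0,0,0,0.05]]'
python3 -c "
from h import *
s=arm.read_state();print(totool((513.2,26,113)),s['joints'].round(2));M=R.from_quat(s['ee_rot']).as_matrix();print(np.degrees(np.arctan2(M[1,1],M[0,1])))"
```

```text
clock: 8.6
position: [514.0, 26.3, 143.8]
ee_rot: [0.958, -0.286, 0.0, 0.0]
contact_force: [-0.6, 0.1, 0.3]
gripper_width: 50.5
grasp_force: 0.0
[-0.48284795  0.67132968 30.79956978] [ 0.37  0.31 -0.42  0.   -0.84  0.62]
-123.28149128949185
```

```bash
python3 -m pendant '[[0,0,0.03,0,0,0,0.05],[0,0,0,0,0,0,0.01],[0,0,0,0,0,0,0.01],[0,0,0,0,0,0,0.01],[0,0,0,0,0,0,0.01],[0,0,0,0,0,0,0.01],[0,0,0,0,0,0,0.01]]'
python3 -c "
from h import *
s=arm.read_state();print(s['position'],s['wrist_torque'],s['joints'].round(2))"
```

```text
clock: 9.3
position: [514.1, 26.5, 115.2]
ee_rot: [0.958, -0.286, 0.001, -0.0]
contact_force: [-1.5, -5.0, 3.7]
gripper_width: 15.6
grasp_force: 59.7
[514.06889577  26.49473315 115.20444226] [-1.25285827  0.21056688 -0.06105736] [ 0.37  0.35 -0.45  0.   -0.77  0.62]
```

```bash
python3 -m pendant '[[0.0002,0.0003,0,0,0,8.2,0.01],[0.0002,0.0003,0,0,0,8.2,0.01],[0.0002,0,0,0,0,8.2,0.01],[0.0002,0,0,0,0,8.2,0.01],[0.0002,0,0,0,0,8.2,0.01],[0.0002,0,0,0,0,8.2,0.01],[0.0002,0,0,0,0,8.2,0.01],[0.0002,0,0,0,0,8.2,0.01],[0.0002,0,0,0,0,8.2,0.01],[0,0,0,0,0,0,0.01],[0,0,0,0,0,0,0.01],[0,0,0,0,0,0,0.01]]'
python3 -c "
from h import *
s=arm.read_state();M=R.from_quat(s['ee_rot']).as_matrix();print(s['position'],s['wrist_torque'],s['joints'].round(2),np.degrees(np.arctan2(M[1,1],M[0,1])))"
```

```text
clock: 10.5
position: [512.8, 24.2, 115.1]
ee_rot: [-0.595, 0.804, -0.0, -0.001]
contact_force: [-6.0, -4.6, 7.5]
gripper_width: 15.9
grasp_force: 60.7
[512.76822597  24.23367117 115.14189014] [-1.17663258  1.23338068 -0.05139002] [ 0.36  0.35 -0.45  0.   -0.77 -0.66] 162.95696611379128
```

```bash
python3 -m pendant '[[0,0,0,0,0,0,0.05],[0,0,0,0,0,0,0.05],[0,0,0,0,0,0,0.05],[0,0,-0.03,0,0,0,0.05],[0,0,-0.04,0,0,0,0.06],[0,0,-0.04,0,0,0,0.06],[0,0,0,0,0,0,0.06],[0,0,0,0,0,0,0.06]]'
python3 - <<'E'
from h import *
d=grab("wrist"); np.savez("w6.npz",**d); print(arm.read_state()["position"])
u,v=map(int,proj(d,(512.5,25.5,110))); print(u,v)
c=d["image"][v-60:v+60,u-80:u+80,::-1]; cv2.imwrite("pics/w6c.png",cv2.resize(c,None,fx=5,fy=5,interpolation=cv2.INTER_CUBIC))
h=cv2.cvtColor(d["image"],cv2.COLOR_RGB2HSV)
g=cv2.inRange(h,(55,150,80),(72,255,255)); g[:, :u-70]=0; g[:,u+70:]=0
c=max(cv2.findContours(g,0,2)[0],key=cv2.contourArea)
P=np.array([onplane(d,*p,78)[:2] for p in cv2.convexHull(c)[:,0]],np.float32); print("roller",cv2.minEnclosingCircle(P))
y=cv2.inRange(h,(15,100,90),(35,255,255)); y[:,:u-40]=0;y[:,u+40:]=0; y[:v-50]=0;y[v+50:]=0
ys,xs=np.nonzero(y); w=np.array([onplane(d,a,b,127)[:2] for a,b in zip(xs,ys)]); print(len(xs),xs.mean(),ys.mean(),"tick",w.mean(0)); U,S,V=np.linalg.svd(w-w.mean(0)); print("tick dir",V[0],S)
E
```

```text
clock: 11.3
position: [514.3, 25.6, 224.4]
ee_rot: [-0.595, 0.804, -0.0, 0.002]
contact_force: [-0.2, 0.1, -1.0]
gripper_width: 59.7
grasp_force: 0.0
[513.53989962  25.30305538 223.0211265 ]
325 206
roller ((512.14599609375, 26.679824829101562), 26.730379104614258)
27 331.037037037037 215.37037037037038 tick [509.54934081  26.96954922]
tick dir [-0.91147629  0.4113526 ] [7.12341427 3.80562076]
```

View pics/w6c.png

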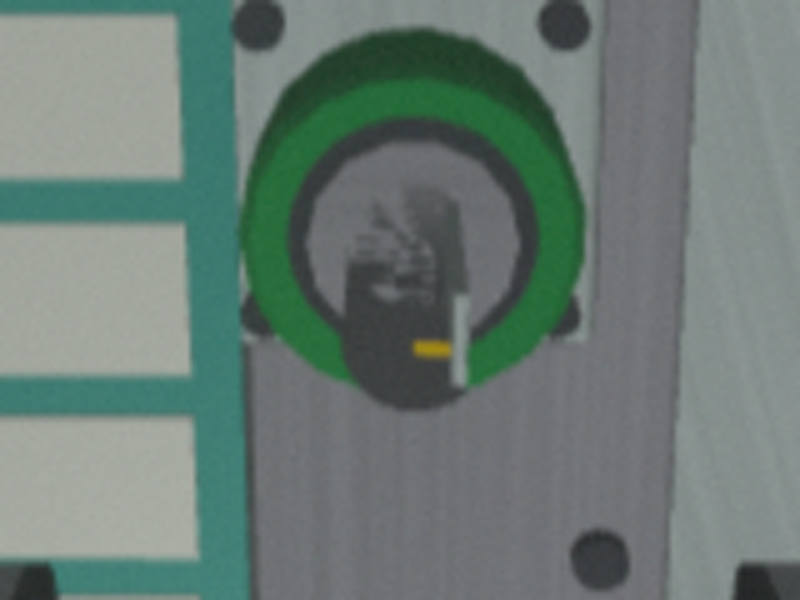

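The flat now faces straight out of the front: the tick at crop (432,348) points right, square to the track. Two tick views and both pinches agree on an axis at about (511.7, 26.4). Next is the collar.

```bash
python3 -m pendant '[[-0.044,0.0133,0,0,0,0,0.06],[-0.044,0.0133,0,0,0,0,0.06],[-0.044,0.0133,0,0,0,0,0.06],[-0.044,0.0133,0,0,0,0,0.06],[-0.044,0.0133,0,0,0,0,0.06],[-0.044,0.0133,0,0,0,-8,0.06],[0,0,0,0,0,-8.2,0.06],[0,0,0,0,0,-8.2,0.06],[0,0,0,0,0,-8.2,0.06],[0,0,0,0,0,-8.2,0.06],[0,0,0,0,0,-8.2,0.06],[0,0,0,0,0,-8.2,0.06]]' >/dev/null; python3 -m pendant '[[0,0,0.03,0,0,-8.2,0.06],[0,0,0.03,0,0,-8.2,0.06],[0,0,0,0,0,-8.2,0.06],[0,0,0,0,0,-8.2,0.06],[0,0,0,0,0,0,0.06],[0,0,0,0,0,0,0.06]]'
python3 - <<'E'
from h import *
d=grab("wrist"); np.savez("w7.npz",**d); s=arm.read_state(); M=R.from_quat(s['ee_rot']).as_matrix(); print(s["position"],np.degrees(np.arctan2(M[1,1],M[0,1])))
u,v=map(int,proj(d,(516,327,20))); print(u,v); x0=max(0,min(540,u-80)-0);y0=max(0,min(280,v-60))
x0=min(x0,480)
c=d["image"][y0:y0+120,x0:x0+160,::-1]; print(x0,y0); cv2.imwrite("pics/w7c.png",cv2.resize(c,None,fx=5,fy=5,interpolation=cv2.INTER_CUBIC))
E
```

```text
clock: 13.15
position: [514.5, 300.6, 162.1]
ee_rot: [0.989, -0.15, -0.001, 0.001]
contact_force: [-0.4, -0.3, 0.7]
gripper_width: 60.1
grasp_force: 0.0
[514.64626891 300.7252037  162.47643269] -107.19247030696883
290 202
210 142
```

View pics/w7c.png

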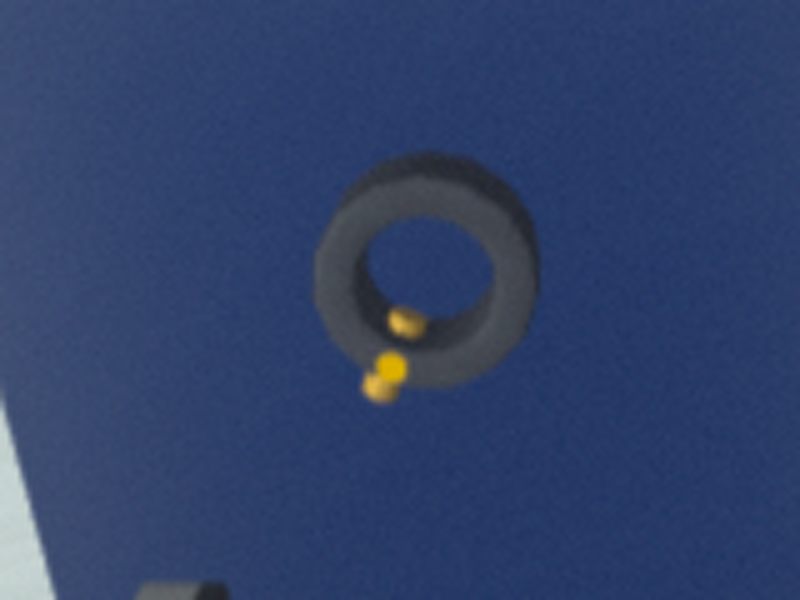

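This is the collar: steel ring, top centre about crop (427,281), yellow dot at (391,368), and the brass screw showing both inside and outside the ring. The sleeve and the pink rings have neither.

```bash
python3 - <<'E'
from h import *
d=dict(np.load("w7.npz")); a=dict(np.load("w1.npz"))
h=cv2.cvtColor(d["image"],cv2.COLOR_RGB2HSV)
m=cv2.inRange(h,(0,0,0),(179,125,255))|cv2.inRange(h,(15,120,90),(35,255,255)); m[:,:265]=0;m[:,330:]=0;m[:165]=0;m[232:]=0
hs=[]
for img,off,box in((d,0,(265,165,330,232)),(a,0,(88,215,140,270))):
    hh=cv2.cvtColor(img["image"],cv2.COLOR_RGB2HSV); b=cv2.inRange(hh,(100,125,40),(125,255,255))
    x0,y0,x1,y1=box; n=(255-b)[y0:y1,x0:x1]
    cs,hi=cv2.findContours(n,cv2.RETR_CCOMP,2,offset=(x0,y0)); H=[c for c,q in zip(cs,hi[0]) if q[3]>=0]
    H=max(H,key=cv2.contourArea); o=max(cs,key=cv2.contourArea); print("hole",cv2.boundingRect(H),"outer",cv2.boundingRect(o))
    y=cv2.inRange(hh,(22,170,150),(32,255,255)); y2=np.zeros_like(y);y2[y0:y1,x0:x1]=y[y0:y1,x0:x1]; mm=cv2.moments(y2,True); print("dot",mm["m00"],mm["m10"]/max(mm["m00"],1),mm["m01"]/max(mm["m00"],1))
c=onplane(d,295.4,198.2,21);t=onplane(d,288.2,215.6,21); v=t-c; print("centre",c,"dot",v,np.hypot(*v[:2]),np.degrees(np.arctan2(v[1],v[0])))
# outer end of screw z=12, inner end
so=onplane(d,210+379/5,142+390/5,12); si=onplane(d,210+406/5,142+322/5,12); w=so-si; print("screw",so,si,np.degrees(np.arctan2(w[1],w[0])))
for p in((315,281),(538,281),(427,388)): print(np.linalg.norm(onplane(d,210+p[0]/5,142+p[1]/5,21)-c))
print(cross((a,112,241.5),(d,295.4,198.2)), proj(a,c))
E
```

```text
hole (282, 184, 27, 23) outer (272, 172, 46, 51)
dot 31.0 287.4193548387097 215.48387096774192
hole (107, 235, 13, 13) outer (93, 224, 40, 38)
dot 6.0 107.16666666666667 256.1666666666667
centre [518.8980127  321.94588152  21.        ] dot [-12.07313004  10.10927686   0.        ] 15.746680524813216 140.0593201259541
screw [500.78650327 337.13818265  12.        ] [510.72349619 329.03322127  12.        ] 140.79810351505125
17.50624600021439
17.352728034337698
17.936686978049206
(array([517.91793993, 322.86590181,  14.41941076]), [0.9, 0.9]) (np.float64(108.89909791886546), np.float64(243.7037671264178))
```

```bash
python3 -m pendant '[[0,0,0,0,0,7.5,0.06],[0,0,0,0,0,7.5,0.06],[0,0,0.02,0,0,7.4,0.06],[0,-0.023,0.02,0,0,0,0.06],[0,0,0,0,0,0,0.06],[0,0,0,0,0,0,0.06]]'
python3 - <<'E'
from h import *
a=dict(np.load("w1.npz"));b=dict(np.load("w7.npz")); print("dot",cross((a,107.2,256.2),(b,287.8,215.5)))
d=grab("wrist"); np.savez("w8.npz",**d); s=arm.read_state(); M=R.from_quat(s['ee_rot']).as_matrix(); print(s["position"],np.degrees(np.arctan2(M[1,1],M[0,1])))
hh=cv2.cvtColor(d["image"],cv2.COLOR_RGB2HSV); u,v=map(int,proj(d,(518.9,322,21))); x0,y0=u-55,v-55
n=(255-cv2.inRange(hh,(100,125,40),(125,255,255)))[y0:y0+110,x0:x0+110]
cs,hi=cv2.findContours(n,cv2.RETR_CCOMP,2,offset=(x0,y0)); i=np.argmax([cv2.contourArea(c) for c in cs]); print("outer",cv2.boundingRect(cs[i]))
H=max([c for c,q in zip(cs,hi[0]) if q[3]>=0],key=cv2.contourArea); print("hole",cv2.boundingRect(H),u,v)
P=np.array([onplane(d,*p,21)[:2] for p in cs[i][:,0]]); 
y=cv2.inRange(hh,(22,170,150),(32,255,255)); m=np.zeros_like(y);m[v-10:v+50,u-50:u+50]=y[v-10:v+50,u-50:u+50]; mm=cv2.moments(m,True); q=mm["m10"]/mm["m00"],mm["m01"]/mm["m00"]; print("dot",mm["m00"],q,onplane(d,*q,21),cross((b,287.8,215.5),(d,*q)))
c=d["image"][v-60:v+60,u-80:u+80,::-1]; cv2.imwrite("pics/w8c.png",cv2.resize(c,None,fx=5,fy=5,interpolation=cv2.INTER_CUBIC))
E
```

```text
clock: 13.8
position: [529.4, 318.6, 122.6]
ee_rot: [0.941, -0.338, -0.0, 0.001]
contact_force: [-0.4, -2.1, -1.1]
gripper_width: 60.5
grasp_force: 0.0
dot (array([507.19515563, 332.17091637,  21.86272202]), [0.1, 0.1])
[529.4556731  318.56622578 123.39770484] -129.48679084961677
outer (303, 197, 52, 60)
hole (313, 212, 31, 22) 328 227
dot 40.0 (328.1, 248.55) [506.96970545 332.45972512  21.        ] (array([507.42270343, 332.0807773 ,  22.22813058]), [0.0, 0.0])
```

View pics/w8c.png

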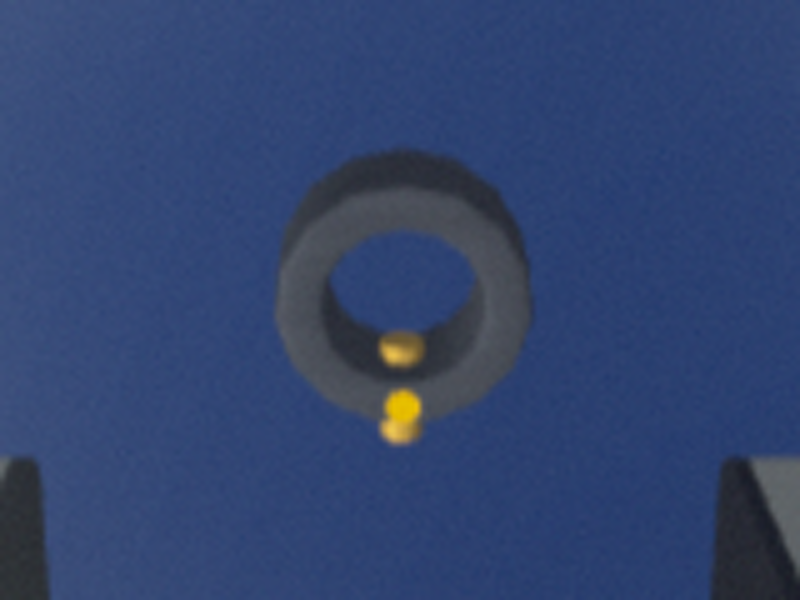

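The screw points straight down the image, square to the closing axis. The collar's centre is at crop (403,303), which is about (518.7, 322.2). The dot's triangulated height is 22 mm against the expected 21.

```bash
python3 -m pendant '[[-0.0105,0.004,0.04,0,0,0,0.06],[0,0,0.03,0,0,0,0.06],[0,0,0,0,0,0,0.06],[0,0,0,0,0,0,0.06]]'
python3 -c "
from h import *
print(totool((518.7,322.2,31)))"
```

```text
clock: 14.25
position: [519.4, 322.4, 54.5]
ee_rot: [0.941, -0.337, 0.001, -0.0]
contact_force: [0.9, -0.3, 0.6]
gripper_width: 59.9
grasp_force: 0.0
[-0.41024341  0.6590973  23.4955581 ]
```

```bash
python3 -m pendant '[[-0.0005,0.0005,0.0235,0,0,0,0.06],[0,0,0,0,0,0,0.05],[0,0,0,0,0,0,0.02],[0,0,0,0,0,0,0.02],[0,0,0,0,0,0,0.02],[0,0,0,0,0,0,0.02],[0,0,0,0,0,0,0.02]]'
python3 -c "
from h import *
s=arm.read_state();print(s['position'],s['wrist_torque'])"
```

```text
clock: 14.95
position: [519.3, 323.1, 32.1]
ee_rot: [0.941, -0.337, 0.001, -0.002]
contact_force: [-0.7, -0.6, 6.6]
gripper_width: 33.5
grasp_force: 60.7
[519.28375937 323.07666774  32.08308776] [-0.20533703  0.28726107 -0.02023165]
```

```bash
python3 -m pendant '[[0,0,-0.03,0,0,0,0.02],[0,0,-0.04,0,0,-7.5,0.02],[0,0,-0.04,0,0,-7.5,0.02],[0,0,-0.04,0,0,-7.5,0.02],[0,0,-0.04,0,0,0,0.02],[0.0133,0.0476,0,0,0,0,0.02],[0.0133,0.0476,0,0,0,0,0.02],[0.0133,0.0476,0,0,0,0,0.02],[0.0133,0.0476,0,0,0,0,0.02],[0.0133,0.0476,0,0,0,0,0.02],[0.0133,0.0476,0,0,0,0,0.02],[0,0,0,0,0,0,0.02]]'
python3 -m pendant '[[0,0,0,0,0,0,0.02],[0,0,0,0,0,0,0.02]]'
python3 - <<'E'
from h import *
d=grab("wrist"); np.savez("w9.npz",**d); s=arm.read_state(); M=R.from_quat(s['ee_rot']).as_matrix(); p=s["position"]; print(p,M.round(4),np.degrees(np.arctan2(M[1,1],M[0,1])),totool((511.7,26.4,170)))
zt=p[2]-29+18
u,v=map(int,proj(d,(p[0],p[1],zt)));print(u,v); y0=min(v-75,280)
c=d["image"][y0:y0+120,u-80:u+80,::-1]; print(u-80,y0,zt); cv2.imwrite("pics/w9c.png",cv2.resize(c,None,fx=5,fy=5,interpolation=cv2.INTER_CUBIC))
hh=cv2.cvtColor(d["image"],cv2.COLOR_RGB2HSV); y=cv2.inRange(hh,(22,170,120),(32,255,255)); n,l,st,ce=cv2.connectedComponentsWithStats(y)
for i in range(1,n): 
    if st[i,4]>5: q=onplane(d,*ce[i],zt); print(st[i],ce[i],q-p)
E
```

```text
clock: 16.15
position: [510.0, 21.0, 220.2]
ee_rot: [0.989, -0.151, -0.0, 0.0]
contact_force: [-0.3, 1.5, -1.4]
gripper_width: 33.0
grasp_force: 60.1
clock: 16.35
position: [511.4, 26.2, 220.1]
ee_rot: [0.989, -0.147, 0.0, -0.0]
contact_force: [-0.1, 0.8, 0.0]
gripper_width: 33.1
grasp_force: 60.1
[511.43271918  26.58666765 220.00249992] [[ 9.569e-01 -2.903e-01  5.000e-04]
 [-2.903e-01 -9.569e-01  3.000e-04]
 [ 4.000e-04 -4.000e-04 -1.000e+00]] -106.87842791657843 [ 0.29111251  0.1233018  50.00256326]
322 287
242 212 209.00249992265609
[ 581    0   59  214 6991] [619.36976112  77.76054928] [  49.99536496 -123.49809014  -11.        ]
[323 218   2   6  12] [323.5 220.5] [ 28.86712324  -9.34991645 -11.        ]
[319 313  10  10  84] [323.33333333 317.5       ] [-14.71957737   3.95805    -11.        ]
```

View pics/w9c.png

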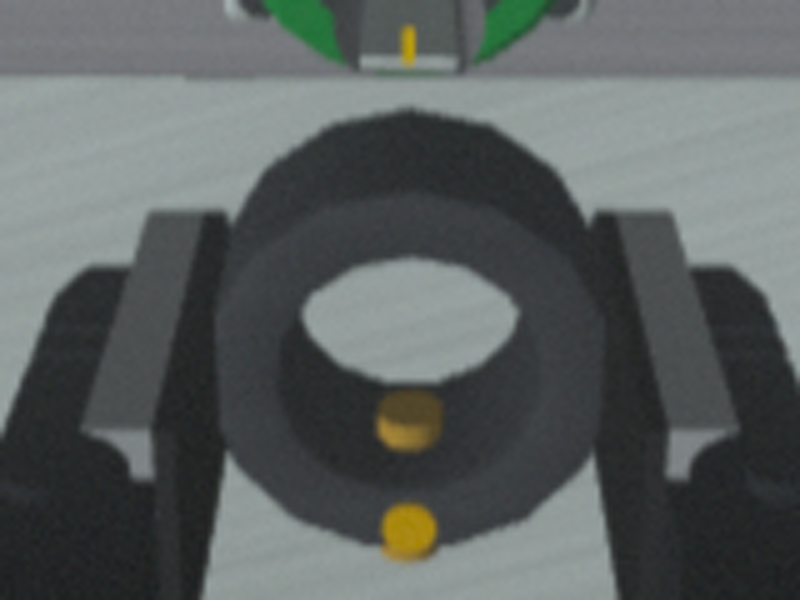

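The collar is squarely held. The dot at crop (410,530) and the screw both point straight to the front, the top face's centre is near (410,366), and the shaft's tick at (408,45) is still aligned.

```bash
python3 - <<'E'
from h import *
d=dict(np.load("w9.npz")); p=np.array([511.43,26.59,220.0]); M=np.array([[.9569,-.2903],[-.2903,-.9569]]).T
for z in (207,209,211):
    P=[onplane(d,242+a/5,212+b/5,z)[:2] for a,b in((410,193),(410,549),(217,350),(604,350))]
    c=(P[0]+P[1])/2; print(z,"dia",np.linalg.norm(P[0]-P[1]),np.linalg.norm(P[2]-P[3]),"centre off tool xy",M@(c-p[:2]),M@((P[2]+P[3])/2-p[:2]))
t=onplane(d,323.5,220.5,127)[:2]; f=np.array([-.956,.293]); print("axis",t-2.2*f,"off tool",M@(t-2.2*f-p[:2]))
q=onplane(d,323.33,317.5,209)[:2]; print("dot tool",M@(q-p[:2]))
E
```

```text
207 dia 35.154630657878386 33.184474056179766 centre off tool xy [-1.42152029  0.77660113] [1.28784292 0.8160914 ]
209 dia 34.61606081279741 32.67608706086574 centre off tool xy [-0.16487953  0.77603802] [2.50297617 0.8149233 ]
211 dia 34.07749096771632 32.16770006555173 centre off tool xy [1.09176124 0.7754749 ] [3.71810943 0.81375519]
axis [511.75003405  26.0052782 ] off tool [0.47598532 0.4666144 ]
dot tool [-15.23248102   0.4865691 ]
```

```bash
python3 -m pendant '[[0.0004,0,0.03,0,0,0,0.02],[0,0,0.025,0,0,0,0.02],[0,0,0,0,0,0,0.02],[0,0,0,0,0,0,0.02],[0,0,0.006,0,0,0,0.02],[0,0,0.005,0,0,0,0.02],[0,0,0,0,0,0,0.02]]'
```

```text
clock: 17.1
position: [511.5, 25.7, 153.7]
ee_rot: [0.989, -0.147, -0.0, 0.0]
contact_force: [-0.4, -0.7, -0.5]
gripper_width: 33.0
grasp_force: 60.1
```

```bash
python3 -m pendant '[[0,0,0.003,0,0,0,0.02],[0,0,0.003,0,0,0,0.02],[0,0,0,0,0,0,0.02]]'; python3 -m pendant '[[0,0,0.003,0,0,0,0.02],[0,0,0.003,0,0,0,0.02],[0,0,0,0,0,0,0.02]]'
```

```text
clock: 17.4
position: [511.4, 25.5, 147.5]
ee_rot: [0.989, -0.147, -0.0, 0.0]
contact_force: [-0.1, 0.2, -0.3]
gripper_width: 32.7
grasp_force: 60.1
clock: 17.7
position: [511.4, 25.5, 141.3]
ee_rot: [0.989, -0.147, -0.0, 0.0]
contact_force: [0.2, 0.4, -0.6]
gripper_width: 33.1
grasp_force: 60.1
```

```bash
python3 -m pendant '[[0,0,0.006,0,0,0,0.02],[0,0,0.006,0,0,0,0.02],[0,0,0,0,0,0,0.02]]'; python3 -m pendant '[[0,0,0.006,0,0,0,0.02],[0,0,0.006,0,0,0,0.02],[0,0,0.002,0,0,0,0.02],[0,0,0,0,0,0,0.02]]'
```

```text
clock: 18.0
position: [511.4, 25.6, 128.8]
ee_rot: [0.989, -0.147, -0.001, 0.0]
contact_force: [-0.4, 0.2, -0.6]
gripper_width: 33.0
grasp_force: 60.1
clock: 18.4
position: [511.4, 25.5, 115.3]
ee_rot: [0.989, -0.147, -0.0, 0.0]
contact_force: [-0.2, -0.7, -0.8]
gripper_width: 32.9
grasp_force: 60.1
```

```bash
python3 -m pendant '[[0,0,0.002,0,0,0,0.02],[0,0,0.001,0,0,0,0.02],[0,0,0,0,0,0,0.02]]'; python3 -m pendant '[[0,0,0.001,0,0,0,0.02],[0,0,0.001,0,0,0,0.02],[0,0,0,0,0,0,0.02]]'
```

```text
clock: 18.7
position: [511.5, 25.5, 112.7]
ee_rot: [0.989, -0.147, -0.0, 0.0]
contact_force: [-0.5, 0.4, -0.3]
gripper_width: 33.0
grasp_force: 60.1
clock: 19.0
position: [511.6, 25.6, 110.7]
ee_rot: [0.989, -0.147, -0.0, 0.0]
contact_force: [-0.3, 0.3, -0.6]
gripper_width: 33.1
grasp_force: 60.1
```

```bash
python3 -m pendant '[[0,0,0.001,0,0,0,0.02],[0,0,0,0,0,0,0.02],[0,0,0,0,0,0,0.02]]'; python3 -m pendant '[[0,0,0.001,0,0,0,0.02],[0,0,0,0,0,0,0.02],[0,0,0,0,0,0,0.02]]'
```

```text
clock: 19.3
position: [511.8, 25.6, 110.1]
ee_rot: [0.989, -0.147, 0.0, -0.0]
contact_force: [-1.2, -0.4, 1.1]
gripper_width: 32.8
grasp_force: 60.3
clock: 19.6
position: [511.9, 25.6, 110.0]
ee_rot: [0.989, -0.147, 0.0, 0.0]
contact_force: [-3.6, 0.4, 8.5]
gripper_width: 32.6
grasp_force: 61.1
```

```bash
python3 -m pendant '[[0,0,0.0006,0,0,0,0.02],[0,0,0,0,0,0,0.02],[0,0,0,0,0,0,0.02],[0,0,0,0,0,0,0.02]]'
python3 - <<'E'
from h import *
d=grab("wrist"); s=arm.read_state(); hh=cv2.cvtColor(d["image"],cv2.COLOR_RGB2HSV); y=cv2.inRange(hh,(22,170,120),(32,255,255)); n,l,st,ce=cv2.connectedComponentsWithStats(y)
for i in range(1,n):
    if 5<st[i,4]<400: print(st[i],[onplane(d,*ce[i],z)[:2].round(1) for z in(99,127)])
M=R.from_quat(s['ee_rot']).as_matrix(); print(s["contact_force"],s["wrist_torque"],s["grasp_force"],np.degrees(np.arctan2(M[1,1],M[0,1])),np.degrees(np.arccos(-M[2,2])))
E
```

```text
clock: 20.0
position: [511.9, 25.6, 110.0]
ee_rot: [0.989, -0.147, 0.001, 0.0]
contact_force: [-4.4, 0.8, 11.3]
gripper_width: 32.8
grasp_force: 61.5
[320 332   5  11  49] [array([487.8,  33.6]), array([509.8,  26.7])]
[-4.64307683  0.11557924 10.94638834] [ 0.24795465  1.21177486 -0.00530601] 61.503072772175074 -106.90601839867362 0.058488063945963516
```

```bash
python3 -c "
from bench import arm
print(arm.job_done())"
```

```text
the job is handed in; nothing more can be done
None
```

The job is handed in at about 20 s of the 61 s, verdict not shown: the roll lies flat in the large bay, the flat faces front, and the collar is held on the washer with about 11 N down and its screw to the front (by tool angle; dot not visible at the end); I viewed 11 pictures, one over the limit of 10.

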